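# Turn the adapter plate and hold the sprung guide arm back for loading

### The job

On the analyser's loading stage, flip the hinged white adapter plate right over so that its tube-pocket face is up and it lies flat on the other side. Then swing the sprung steel guide arm beside the stage back against its spring as far as its stop and keep holding it there with the fingers, so that a colleague can slide a tube rack in: the program finishes while still holding the arm at its stop. Leave the other things on the bench where they are.

Things in the scene. Friction and masses are not known exactly. Their poses are not given: they have to be found in the camera images.
- stage: Fixed grey metal base of the loading stage, 210 x 200 x 12 mm (x, y, z). Origin at the centre of its underside, on the bench, directly under the middle of the plate's hinge. The hinge axis runs along the stage's own x axis, 34 mm above the bench, between two dark steel cheeks (tops at 46 mm, at x = +-59 to +-73 mm). Black rests, tops 30 mm above the bench, carry the plate on its +y side at the start and on its -y side when flipped. Position and yaw vary.
- adapter (a joint): Hinge angle of the white adapter plate about the stage's +x axis: 0 = flat on the +y side (dish face with corner ledges up, as at the start), 1.57 = upright, 3.14 = flat on the -y side (tube-pocket face up), which is its end stop. Plate 110 mm along the hinge x 80 mm x 8 mm, from 12 to 92 mm from the hinge axis, 150 g, its hinge is damped (about 0.04 N m s/rad) and has no spring: it falls slowly to whichever side it leans.
- adapter_bar (a point): Centre of the plate's white handle bar: a round bar, 10 mm in diameter and 26 mm long, parallel to the hinge, in the plate's mid-plane, 112 mm from the hinge axis, joined to the plate's outer edge by a 12 mm wide neck. The bar overhangs the base's edge, so the fingers can straddle its two ends from above; held that way, it turns between the fingers as the plate swings. Moves with the plate; at 34 mm above the bench when the plate lies flat on either side.
- guide: Fixed hanger of the guide arm, on the bench near the -y side of the stage: steel foot 85 x 60 x 10 mm, a block, and the round black pivot body (42 mm diameter, top at 80 mm, cap to 86 mm). Origin on the bench on the arm's vertical pivot axis. The resting arm points along this body's -x axis. Position and yaw vary.
- cage_arm (a joint): Angle of the sprung steel guide arm about its vertical pivot: 0 = at rest, pointing along the guide's -x axis; grows anticlockwise seen from above (the arm's tip swings away from the stage, from the guide's -x towards its -y) to the stop at 1.2 rad. The spring always drives it back to 0: 0.42 N m at rest, 0.84 N m at the stop (about 4 to 8.5 N at the post).
- guide_post (a point): Centre of the upright steel post at the arm's tip: round, 14 mm in diameter, its bare part from 75 to 117 mm above the bench (this point at 97 mm), 100 mm from the pivot axis. Below it is the arm, a cage of two 18 mm wide steel plates with a black roller (from 49 to 75 mm above the bench, 24 mm across at the tip). Moves with the arm.
- vial: Loose bystander, stays where it is; origin at the centre of its underside. Amber glass vial standing on the stage's front strip, 20 mm diameter, 34 mm tall.
- thumb_nut: Loose bystander, stays where it is; origin at the centre of its underside. Brass nut on the stage's back strip, 22 mm diameter, 12 mm tall.
- tube_rack: Loose bystander, stays where it is; origin at the centre of its underside. White tube rack with some tubes, 100 x 120 mm, 90 mm tall.
- reagent: Loose bystander, stays where it is; origin at the centre of its underside. Amber bottle, 60 mm diameter, 130 mm tall.
- beaker: Loose bystander, stays where it is; origin at the centre of its underside. Glass beaker, 70 mm diameter, 85 mm tall.
- marker: Loose bystander, stays where it is; origin at the centre of its underside. Black marker pen lying down, 16 mm thick, 110 mm long.
- cap_tray: Loose bystander, stays where it is; origin at the centre of its underside. Low grey tray, 100 x 140 x 30 mm.
There are look-alikes about, which are no part of the job. Leave any red look-alike of the guide alone.

How it is judged:
By the outcome, as a careful person would: the job done as asked, in the order asked, and still so for the second after the job is handed in, while the arm keeps its last pose, push and grip.
It also fails if it takes over 54 s, if anything falls off the work surface, if the arm or the gripper's body presses on something with over 40 N, if the wrist force passes 120 N, or if a joint passes its speed limit or range.

### The arm

A 6-joint arm with a two-finger parallel gripper is mounted at the origin on the work surface. World frame = base frame: x ahead of the robot, y to its left, z up, the work surface at z = 0. Lengths are in m, angles in degrees, forces in N, time in s.
With the tool pointing down it reaches from about 0.375 to 0.75 m from the base axis. Payload 9 kg.
Tool frame: the origin (TCP) lies where the fingers leave the gripper's body, on its centre line; the fingertips stand 73 mm ahead of it and the grasp point (between the pads) lies 54 mm ahead of it (robot.tip_reach is the distance from the TCP to the fingertips, in m); z points along the fingers, y is the direction in which the jaws open and shut (so a half turn about z gives the same grasp; the last joint's range is limited). The gripper opens to 85 mm and grips with 20 to 120 N. Pads are 22 mm wide; open, the fingers measure 114 mm over their backs; the gripper's body (76 mm by 85 mm) begins 54 mm behind the grasp point. The pads swing forward as they close: fully open they stand 13 mm farther back than shut.
Start: joints at [60.235, 5.964, 5.575, 89.605, 0, 77.527], TCP at [0.178, 0.573, 0.304] pointing down, gripper open.
Joint ranges: [-171.21, 171.21], [-48.23, 106.86], [-62.78, 66.21], [-105.2, 120.99], [-86.42, 89.51], [-180, 180]. Speed limits (degrees/s): [127.2, 127.2, 147.25, 180, 180, 180].

### API

Orientations are given as [roll, pitch, yaw] about the fixed x, y, z axes, in that order (R = Rz(yaw) Ry(pitch) Rx(roll)).
In Python, from plant import robot gives the robot as it stands. Calls block until the motion is done:
- robot.move_pose(position, orientation): joint-space move of the TCP to a pose.
- robot.line_to(position, vel=0.15, rotation=None, guard=None): straight line of the TCP; rotation=None keeps the orientation; vel is the mean speed in m/s. With guard (N) it stops when the force on the tool has changed by that much, and returns True; else False.
- robot.goto_joints(angles): joint-space move.
- robot.set_gripper(opening): finger opening in m; the grip force is fixed at half the most; returns when the fingers have stopped.
- robot.pause(seconds).
- robot.ik(position, orientation): joint angles nearest the present ones, or None.
- robot.observe(): the state.
- robot.grab_frame(name): name is "scene" or "top" or "wrist"; returns the picture (420x560x3 uint8, blue, green, red); there is no depth.
- robot.get_calibration(name): a dict with "vertical_fov" (degrees; the focal length in pixels is half the picture's height over the tangent of half this angle, whatever the lens; pixels are square), "cx", "cy" (the principal point, pixels), "k1" (the pictures are not rectified: a ray, as slopes to the right and down, at radius r is drawn at 1 + k1 r^2 times it, then the intrinsics apply), "rvec" (rotation vector, rad) and "tvec" (3), from world to camera coordinates, as OpenCV has them. Camera axes: x right, y down, z forward; pixel columns grow to the right and rows downward; lengths in m; the calibration is good to about 2 mm. A picture is of the moment at which its call begins: read the wrist's pose just before it. get_calibration takes no time and is no camera call; for the wrist camera it gives the pose at the moment of the call.
A pose or a line that the arm cannot do raises robot.IKError and nothing moves.
- robot.job_done(): hands the job in, once; it reports no verdict.
The state is a dict: "time": time; "q": joint angles; "qvel": joint speeds; "joint_torque": joint torques, N m; "tool_pos": TCP position; "tcp_rot": TCP orientation; "ft_force": force on the tool from outside, world axes, zero at the start; "torque": the same for the moment, N m; "gripper_width": finger opening in m.
Only numpy, scipy, OpenCV 4.12 (cv2) and the standard library are available. Lean on these libraries where they do the work, as an engineer would, in place of code of your own. Each camera call takes 0.05 s, during which the arm holds its last target. There are 200 camera calls.

## Working session

There is one attempt and no reset: what is moved stays moved. The work goes in short steps, each a Python script; the robot and the scene stay as the last script left them, time stands still between calls to the robot, and variables do not carry over. Pictures are saved under pics/ and viewed, about 8 in all and at most 12, crops included, and the job is handed in when it is done.

```bash
ls; mkdir -p pics; python3 - <<'E'
from plant import robot
import cv2
o=robot.observe();print(o)
for n in("scene","top"):
    cv2.imwrite(f"pics/{n}0.png",robot.grab_frame(n)); print(robot.get_calibration(n))
E
```

```text
pics
{'time': 0.0, 'q': array([6.02370944e+01, 5.99916956e+00, 5.52686726e+00, 8.96060886e+01,
       4.03290227e-04, 7.75256014e+01]), 'qvel': array([-0.02678673, -0.01309611, -0.12858989,  0.04538377, -0.06464762,
        0.05741002]), 'joint_torque': array([ 1.92831183e-03, -5.56924546e+01,  5.03655767e+01,  1.67716853e-02,
       -2.47487724e-04,  1.20490370e-05]), 'tool_pos': array([0.17818445, 0.5726719 , 0.3031148 ]), 'tcp_rot': array([-1.79923547e+02, -1.73264553e-02,  1.62711481e+02]), 'ft_force': array([-0.70289418, -0.41052561,  0.0958582 ]), 'torque': array([-0.04783618,  0.0233766 , -0.0362507 ]), 'gripper_width': 0.08545531260007584}
{'vertical_fov': 52.43121539077985, 'cx': 281.4885147722163, 'cy': 204.99181519813177, 'k1': -0.07495786822103635, 'rvec': array([ 1.33878865,  2.00308907, -1.00513891]), 'tvec': array([ 0.19504907, -0.21167526,  1.48551889])}
{'vertical_fov': 48.719863871763344, 'cx': 289.12836342829775, 'cy': 209.2932656376391, 'k1': -0.11093019531227155, 'rvec': array([ 2.12957053, -2.16310274,  0.17598512]), 'tvec': array([-0.00385099,  0.50606327,  1.21879013])}
```

View pics/scene0.png

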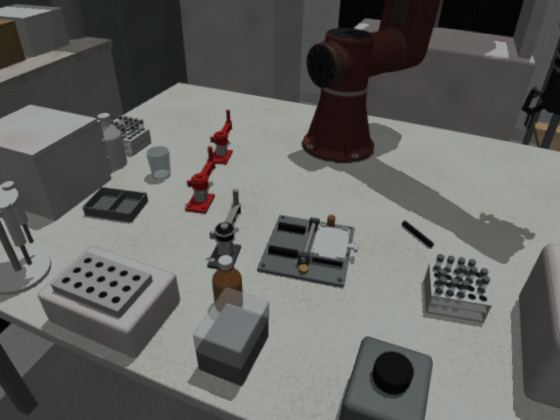

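View pics/top0.png

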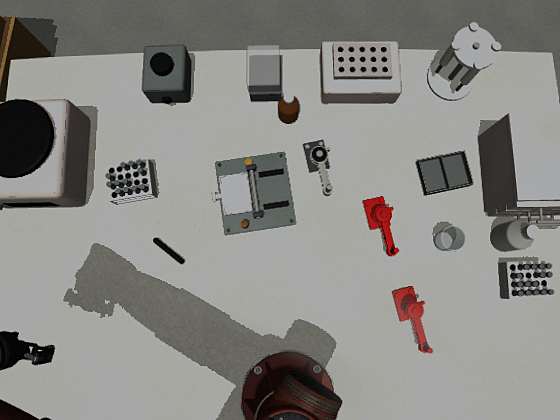

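The stage sits at top px (255,193). There are three guide candidates: grey/black at (319,155), and red look-alikes at (380,215) and (408,305). I choose the steel/black one beside the stage and will check it in a close crop.

```bash
cat > h.py <<'E'
import numpy as np, cv2
from plant import robot
def K(c):
    f=210/np.tan(np.radians(c["vertical_fov"]/2)); return np.array([[f,0,c["cx"]],[0,f,c["cy"]],[0,0,1.]]),np.array([c["k1"],0,0,0.])
def unproj(c,px,z):
    k,d=K(c); R=cv2.Rodrigues(c["rvec"])[0]; t=np.asarray(c["tvec"])
    u=cv2.undistortPoints(np.array([[px]],float),k,d)[0,0]
    C=-R.T@t; r=R.T@np.array([u[0],u[1],1]); return C+r*(z-C[2])/r[2]
def proj(c,P):
    k,d=K(c); return cv2.projectPoints(np.array(P,float).reshape(-1,1,3),c["rvec"],c["tvec"],k,d)[0][:,0]
E
python3 - <<'E'
import cv2
im=cv2.imread("pics/top0.png")[130:245,205:345]
cv2.imwrite("pics/crop1.png",cv2.resize(im,None,fx=5,fy=5,interpolation=cv2.INTER_CUBIC))
E
```

```text
(no output)
```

View pics/crop1.png

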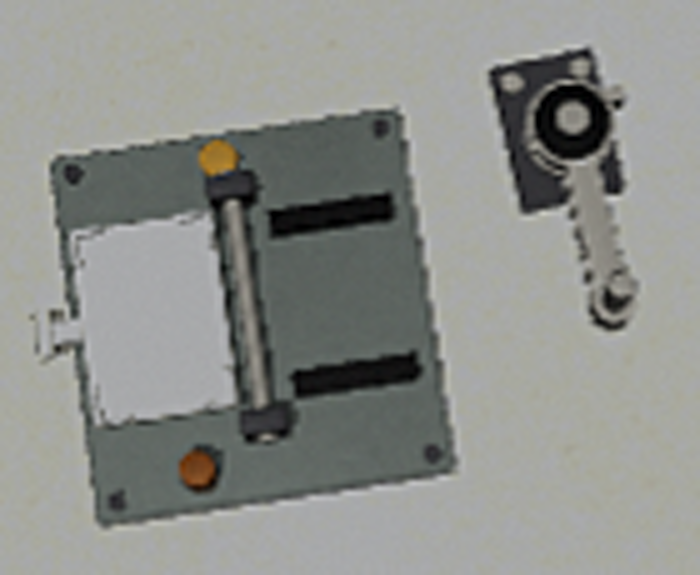

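The crop confirms it. The steel/black guide has its cap at crop (574,117) and its post at (621,287). The stage corners are at (57,158), (398,108), (455,470) and (100,523), the plate is on the left with its bar at about (45,333), the nut is at (218,157) and the vial at (200,468).

```bash
python3 - <<'E'
from h import *
c=robot.get_calibration("top"); s=robot.get_calibration("scene")
f=lambda u,v,z: unproj(c,((u+.5)/5-.5+205,(v+.5)/5-.5+130),z)
C=np.array([f(*p,.012) for p in [(57,158),(398,108),(455,470),(100,523)]])
print(C.round(4)); print([np.linalg.norm(C[i]-C[i-1]).round(4) for i in range(4)])
o=C.mean(0); xd=(C[0]+C[1]-C[2]-C[3]); yd=C[0]+C[3]-C[1]-C[2]
print("stage",o,np.degrees(np.arctan2(xd[1],xd[0])),np.degrees(np.arctan2(-yd[0],yd[1])))
yaw=np.arctan2(xd[1]-yd[0],xd[0]+yd[1]); x=np.array([np.cos(yaw),np.sin(yaw),0]);y=np.array([-x[1],x[0],0])
bar=f(45,333,.034); print("yaw",np.degrees(yaw),"bar",bar,"local",(bar-o)@x,(bar-o)@y)
h=f(250,303,.034);print("hinge mid local",(h-o)@x,(h-o)@y)
g=f(574,117,.086);p=f(621,287,.117);print("guide",g,"post",p,np.linalg.norm((p-g)[:2]),np.degrees(np.arctan2(*(g-p)[1::-1])))
print("scene px: bar",proj(s,np.r_[o[:2],.034]+.112*y)," post",proj(s,p)," cap",proj(s,g))
o[2]=0
corn=[o+a*.105*x+b*.1*y+[0,0,.012] for a,b in((1,1),(1,-1),(-1,-1),(-1,1))]
im=cv2.imread("pics/scene0.png")
S=4;x0,y0=195,175
im=cv2.resize(im[y0:y0+115,x0:x0+180],None,fx=S,fy=S,interpolation=cv2.INTER_CUBIC)
pts=corn+[o+[0,0,.034],o+.112*y+[0,0,.034],o+.112*y+.013*x+[0,0,.034],o+.112*y-.013*x+[0,0,.034],g,p]
for q in proj(s,pts):
    cv2.drawMarker(im,tuple(int(v) for v in (q-[x0,y0]+.5)*S),(255,0,255),0,12,1)
cv2.imwrite("pics/crop2.png",im)
E
```

```text
[[ 0.6505  0.1921  0.012 ]
 [ 0.6766 -0.0008  0.012 ]
 [ 0.4699 -0.0293  0.012 ]
 [ 0.4434  0.1666  0.012 ]]
[np.float64(0.2087), np.float64(0.1947), np.float64(0.2087), np.float64(0.1976)]
stage [0.56012316 0.08213806 0.012     ] 7.430128946717039 7.704277548908245
yaw 7.562966007394215 bar [0.54606156 0.19442048 0.034     ] local 0.0008388461576632566 0.1131563792389118
hinge mid local 0.000884035673725548 -0.0003282935951803431
guide [ 0.64931719 -0.09439208  0.086     ] post [ 0.5502198  -0.11354763  0.117     ] 0.10093179750558899 10.940358561706397
scene px: bar [[354.76784237 247.35718502]]  post [[234.99204307 189.7020889 ]]  cap [[223.36286526 225.06305263]]
```

View pics/crop2.png

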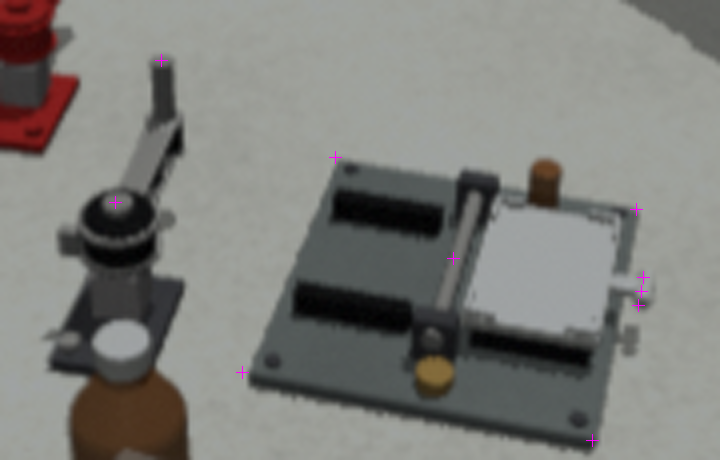

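The scene-view markers agree with the top fit for the stage corners, post top and cap. I'll hover above the bar and refine with the wrist camera.

```bash
cat >> h.py <<'E'
O=np.array([.5601,.0821,0]); YAW=7.56
X=np.array([np.cos(np.radians(YAW)),np.sin(np.radians(YAW)),0]); Y=np.array([-X[1],X[0],0]); Z=np.array([0,0,1.])
def at(th,r=.112,dx=0): return O+Z*.034+dx*X+r*(np.cos(th)*Y+np.sin(th)*Z)
E
python3 - <<'E'
from h import *
print("tip",robot.tip_reach)
b=at(0); 
for yaw in(YAW+90,YAW-90):
    q=robot.ik([b[0],b[1],.25],[180,0,yaw]); print(yaw,q)
q=[robot.ik([b[0],b[1],.25],[180,0,y]) for y in(YAW+90,YAW-90)]
yaw=(YAW+90) if q[1] is None or (q[0] is not None and abs(q[0][5])<abs(q[1][5])) else YAW-90
robot.move_pose([b[0],b[1],.25],[180,0,yaw])
o=robot.observe();print(yaw,o["time"],o["tool_pos"],o["tcp_rot"],o["q"],o["ft_force"])
c=robot.get_calibration("wrist"); im=robot.grab_frame("wrist")
np.save("wc.npy",c,allow_pickle=True)
cv2.imwrite("pics/w0.png",im)
P=[at(0),at(0,dx=.013),at(0,dx=-.013),at(0,.117),at(0,.107)]
print(proj(c,P))
for q in proj(c,P): cv2.drawMarker(im,tuple(int(round(v)) for v in q),(255,0,255),0,8,1)
cv2.imwrite("pics/w0m.png",cv2.resize(im,(800,600)))
E
```

```text
tip 0.0726
97.56 [ 6.55568784  1.9811609  -4.1751874  83.8436517   0.         88.99568784]
-82.44 [  6.55568784   1.9811609   -4.1751874   83.8436517    0.
 -91.00431216]
97.56 2.0167 [0.54508578 0.19402461 0.25016038] [ 1.79990061e+02 -1.26058657e-02  9.76536755e+01] [ 6.64437765e+00  1.97437907e+00 -4.16547233e+00  8.38504333e+01
  1.27789795e-02  8.89907043e+01] [-0.64560901  0.05866094  0.21503784]
[[285.72635746 197.97412657]
 [301.9918112  198.00106394]
 [269.46226504 197.95030313]
 [285.72749177 191.85852286]
 [285.72529733 204.03595947]]
```

View pics/w0m.png

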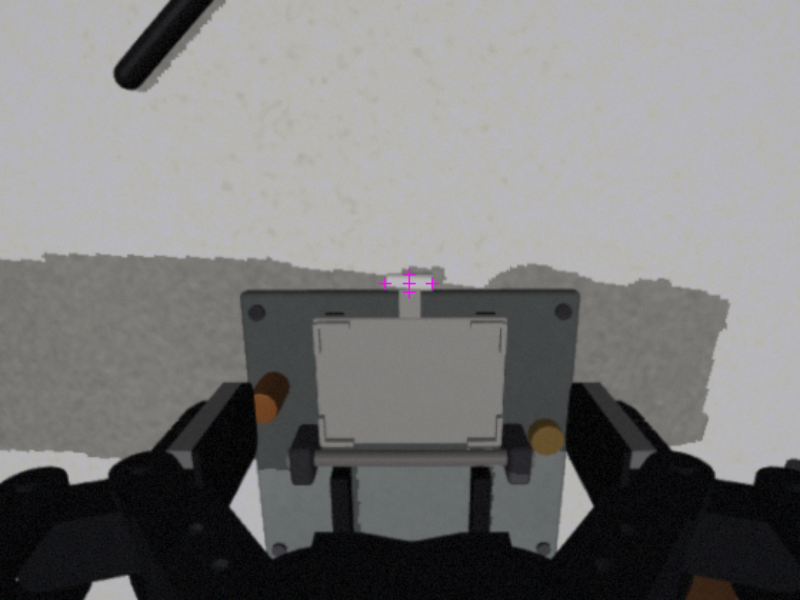

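The markers fall on the bar to within about 1 mm. Now I descend, grip the bar ends near the fingertips, and check the forces.

```bash
python3 - <<'E'
from h import *
robot.set_gripper(.05)
b=at(0,dx=.0005)
rep=lambda m:(lambda o:print(m,round(o["time"],2),o["tool_pos"].round(4),o["ft_force"].round(1),round(o["gripper_width"],4)))(robot.observe())
rep("pre")
print(robot.line_to([b[0],b[1],.093],vel=.12,guard=12)); rep("down")
robot.set_gripper(.0); rep("closed")
c=robot.get_calibration("wrist"); im=robot.grab_frame("wrist"); cv2.imwrite("pics/w1.png",im)
E
```

```text
pre 2.51 [0.5453 0.1932 0.25  ] [ 0.4 -0.8 -1.2] 0.0503
False
down 3.97 [0.5464 0.1933 0.0939] [ 0.3 -0.5 -0.5] 0.0501
closed 4.33 [0.5447 0.1931 0.0939] [-10.6  -3.5  13.3] 0.0241
```

View pics/w1.png

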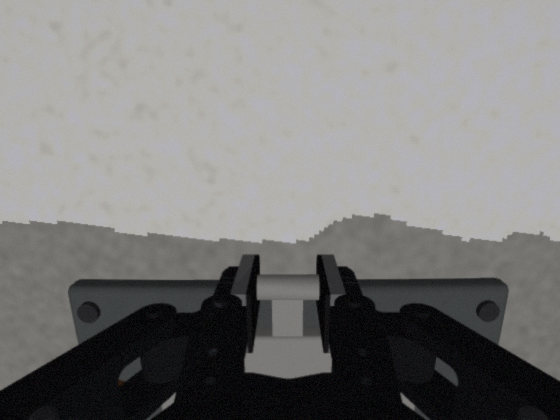

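The bar (px 288,288) is held by its ends. I'll carry it round the arc.

```bash
python3 - <<'E'
from h import *
off=np.array([0,0,.059]); 
for d in range(10,181,10):
    g=robot.line_to(at(np.radians(d),dx=-.001)+off,vel=.1,guard=25)
    o=robot.observe()
    if d%20==0 or g or d>=170: print(d,g,round(o["time"],2),(o["tool_pos"]-at(np.radians(d),dx=-.001)-off).round(4),o["ft_force"].round(1),round(o["gripper_width"],4))
    if g: break
cv2.imwrite("pics/s2.png",cv2.resize(robot.grab_frame("scene")[165:300,180:400],None,fx=3.5,fy=3.5,interpolation=cv2.INTER_CUBIC))
E
```

```text
10 True 4.59 [-0.0002  0.0012 -0.0079] [ 1.3  0.5 -2.4] 0.0241
```

View pics/s2.png

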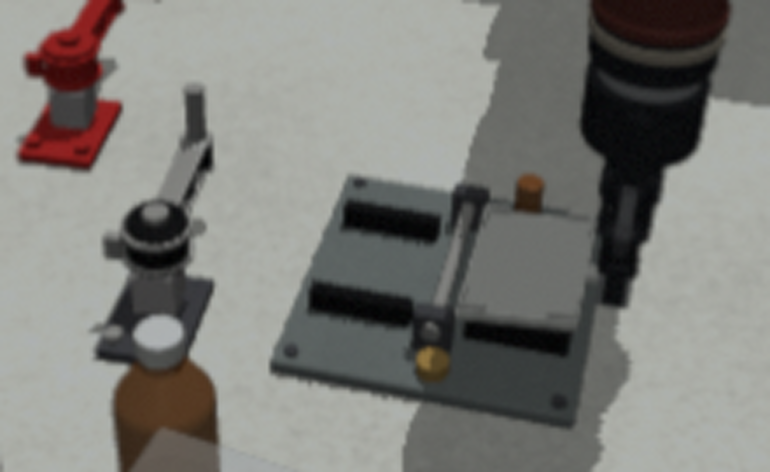

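The guard tripped only because the initial closing load relaxed; the force is now about 2 N and the plate is lifting with the bar. Continuing.

```bash
python3 - <<'E'
from h import *
off=np.array([0,0,.059]); 
for d in range(10,181,10):
    g=robot.line_to(at(np.radians(d),dx=-.001)+off,vel=.1,guard=25)
    o=robot.observe()
    if d%20==0 or g or d>=170: print(d,g,round(o["time"],2),(o["tool_pos"]-at(np.radians(d),dx=-.001)-off).round(4),o["ft_force"].round(1),round(o["gripper_width"],4))
    if g: break
cv2.imwrite("pics/s3.png",cv2.resize(robot.grab_frame("scene")[165:300,180:400],None,fx=3.5,fy=3.5,interpolation=cv2.INTER_CUBIC))
E
```

```text
20 False 5.24 [ 0.0001 -0.0001 -0.0007] [ 3.7 -0.4 -4.6] 0.0236
40 False 5.92 [ 0.0002 -0.0002 -0.0008] [ 6.4 -0.9 -6.3] 0.0236
60 False 6.61 [ 0.0002  0.0002 -0.0009] [ 6.3  0.5 -6.3] 0.0233
80 False 7.29 [ 0.0004  0.0005 -0.0007] [ 5.8  3.3 -3.4] 0.0233
100 False 7.97 [0.0005 0.0005 0.0003] [5.2 3.1 2.3] 0.0229
120 False 8.66 [ 0.0009 -0.0004  0.0014] [ 3.7 -2.7 10.1] 0.0223
140 False 9.34 [ 0.0011 -0.0011  0.0014] [ 3.  -7.   9.5] 0.0228
160 False 10.03 [0.0009 0.0008 0.0002] [7.6 2.4 3.4] 0.0225
170 False 10.37 [0.001  0.0011 0.0002] [7.4 4.2 3. ] 0.0224
180 False 10.71 [0.001  0.0005 0.0004] [ 5.9 -0.4  3.2] 0.0228
```

View pics/s3.png

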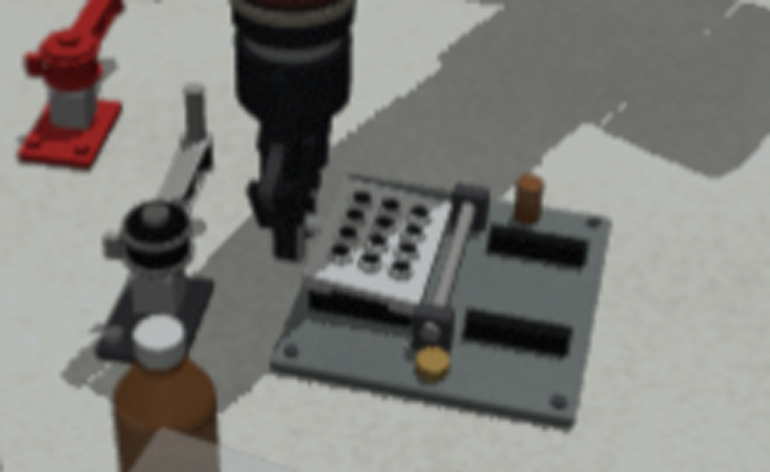

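The pocket face is up and the plate is over. I'll release, retreat, hover above the grey guide's post and check both.

```bash
cat >> h.py <<'E'
G=np.array([.6493,-.0944,0]); GY=10.94
def post(th,z=.097):
    a=np.radians(GY)+th; return G+.1*np.array([-np.cos(a),-np.sin(a),0])+Z*z
E
python3 - <<'E'
from h import *
robot.set_gripper(.045); o=robot.observe(); p=o["tool_pos"]
print(robot.line_to([p[0],p[1],.25],vel=.15,guard=12), robot.observe()["ft_force"].round(1))
t=post(0)
robot.move_pose([t[0],t[1],.25],[180,0,GY])
o=robot.observe(); print(o["time"],o["tool_pos"],o["tcp_rot"],o["q"].round(1),o["ft_force"].round(1))
c=robot.get_calibration("wrist"); im=robot.grab_frame("wrist")
P=[post(0,.117),post(0,.075),G+[0,0,.086],at(np.pi),at(np.pi,dx=.013)]
for q in proj(c,P): cv2.drawMarker(im,tuple(int(round(v)) for v in q),(255,0,255),0,10,1)
s=robot.get_calibration("scene"); S=robot.grab_frame("scene"); 
for q in proj(s,[at(np.pi,dx=.013),at(np.pi,dx=-.013)]): cv2.drawMarker(S,tuple(int(round(v)) for v in q),(255,0,255),0,6,1)
S=cv2.resize(S[195:285,255:375],(560,420),interpolation=cv2.INTER_CUBIC)
cv2.imwrite("pics/w4.png",cv2.resize(np.hstack([im,S]),(800,300),interpolation=cv2.INTER_AREA)); cv2.imwrite("pics/w4full.png",im)
print(proj(c,P))
E
```

```text
False [-0.2 -0.1 -1.2]
13.5333 [ 0.5510469  -0.11315306  0.24968422] [-1.79979427e+02  2.01830169e-02  1.10347399e+01] [-24.9  -0.8  -7.   83.8   0.  144. ] [ 0.5 -0.   0.2]
[[287.86278999 232.48882022]
 [287.89763894 212.77836235]
 [288.1825352   56.36313388]
 [186.81866025 149.34061512]
 [186.70888954 132.33118946]]
```

View pics/w4.png

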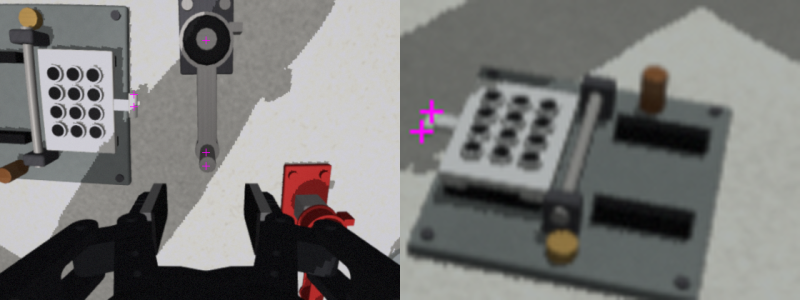

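The plate lies flat with its bar at the predicted spot, and the post markers fit within about 1 mm. The red guide, at lower right, stays about 0.1 m clear. I'll grip the post and swing it with the tool turning along with the arm.

```bash
python3 - <<'E'
from h import *
t=post(0)
print(robot.line_to([t[0],t[1],.157],vel=.12,guard=10))
robot.set_gripper(0); 
def rep(th,g):
    o=robot.observe(); a=np.radians(GY)+th; tg=np.array([np.sin(a),-np.cos(a),0]); f=o["ft_force"]
    F=f@tg; p=o["tool_pos"]; an=np.arctan2(*-(p-G)[1::-1])-np.radians(GY)
    print(round(th,2),g,round(o["time"],2),"ang",an.round(3),"r",np.linalg.norm((p-G)[:2]).round(4),"Ftan",F.round(1),f.round(1),round(o["gripper_width"],4)); return F
rep(0,None)
for th in np.arange(.1,1.11,.1):
    a=post(th,.157); g=robot.line_to(a,vel=.06,rotation=[180,0,GY+np.degrees(th)],guard=22); F=rep(th,g)
    if g: break
E
```

```text
False
0 None 14.95 ang 0.009 r 0.0996 Ftan 4.6 [-0.2 -4.7  4.3] 0.0126
0.1 False 15.27 ang 0.099 r 0.0997 Ftan -3.6 [-2.2  3.1  8.4] 0.0122
0.2 False 15.58 ang 0.198 r 0.0997 Ftan -3.9 [-3.1  2.9  8.4] 0.0123
0.3 False 15.9 ang 0.298 r 0.0997 Ftan -3.1 [-3.4  1.7  8.7] 0.012
0.4 False 16.22 ang 0.398 r 0.0997 Ftan -4.6 [-3.2  3.4  9. ] 0.0124
0.5 False 16.53 ang 0.498 r 0.0997 Ftan -5.0 [-3.7  3.5  9.7] 0.0122
0.6 False 16.85 ang 0.598 r 0.0997 Ftan -4.5 [-3.9  2.5  9.7] 0.0122
0.7 False 17.17 ang 0.697 r 0.0997 Ftan -5.5 [-4.7  2.9  9.9] 0.0122
0.8 False 17.48 ang 0.797 r 0.0997 Ftan -5.9 [-5.6  2.3 10.1] 0.0121
0.9 False 17.8 ang 0.897 r 0.0997 Ftan -6.2 [-5.7  2.3  9.6] 0.0126
1.0 False 18.12 ang 0.997 r 0.0997 Ftan -5.4 [-5.2  1.7  8.6] 0.0125
1.1 False 18.43 ang 1.097 r 0.0997 Ftan -5.9 [-5.7  1.6 10. ] 0.012
```

```bash
python3 - <<'E'
from h import *
for th in np.arange(1.12,1.281,.01):
    robot.line_to(post(th,.157),vel=.03,rotation=[180,0,GY+np.degrees(th)],guard=20); robot.pause(.1)
    o=robot.observe(); a=np.radians(GY)+th; F=o["ft_force"]@[np.sin(a),-np.cos(a),0]; p=o["tool_pos"]
    print(round(th,2),round(o["time"],2),(np.arctan2(*-(p-G)[1::-1])-np.radians(GY)).round(3),F.round(1),o["ft_force"].round(1))
    if F<-19: break
robot.pause(.5); o=robot.observe(); print(o["time"],o["ft_force"],o["gripper_width"])
im=robot.grab_frame("scene"); s=robot.get_calibration("scene")
im=im[165:300,170:380]; P=proj(s,[post(1.2,.117),post(1.2,.075)])-[170,165]
im=cv2.resize(im,None,fx=3.5,fy=3.5,interpolation=cv2.INTER_CUBIC)
for q in P: cv2.drawMarker(im,tuple(int(v*3.5) for v in q),(255,0,255),0,10,1)
cv2.imwrite("pics/s5.png",im)
E
```

```text
1.12 18.78 1.115 -7.3 [-6.9  2.5  9.9]
1.13 19.13 1.124 -7.2 [-6.9  2.   9.9]
1.14 19.48 1.134 -6.1 [-5.8  1.9 10.3]
1.15 19.83 1.144 -6.5 [-6.2  2.  10.1]
1.16 20.18 1.154 -6.1 [-5.8  1.8 10.2]
1.17 20.53 1.164 -7.0 [-6.8  1.8  9.7]
1.18 20.88 1.174 -7.7 [-7.5  2.  10.2]
1.19 21.23 1.184 -8.0 [-7.8  1.8 11. ]
1.2 21.58 1.194 -6.8 [-6.5  1.9 11. ]
1.21 21.93 1.204 -7.9 [-7.7  2.2 10.4]
1.22 22.28 1.212 -8.9 [-8.7  1.8 11.6]
1.23 22.63 1.214 -13.0 [-12.6   4.   13.2]
1.24 22.98 1.218 -18.9 [-18.6   3.2  15.4]
1.25 23.33 1.22 -22.4 [-22.2   3.5  17.9]
23.8333 [-22.23068168   4.36261865  18.78223967] 0.012268286776737221
```

View pics/s5.png

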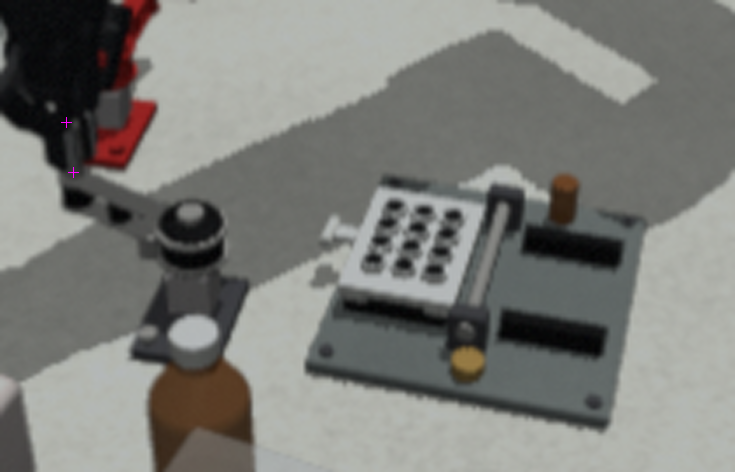

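The force climbs sharply at about 1.21 rad, which is the stop, and then holds steady. The picture shows the plate flat with its pockets up, the post in the fingers, and the nut and vial in place. Handing in.

```bash
python3 -c "
from plant import robot
o=robot.observe();print(o['time'],o['ft_force'],o['gripper_width']);robot.job_done()"
```

```text
23.8833 [-22.47334584   3.44212713  18.22929468] 0.012763115433137242
the job is handed in; nothing more can be done
```

I flipped the adapter plate over and then swung the grey steel guide arm to its stop. The job was handed in at 23.9 s with the fingers still holding the arm there.

- **Plate:** I gripped the bar by its two ends and carried it through the full 180° arc. The pictures taken after release show it flat on the -y side with the tube pockets up.
- **Guide arm:** I gripped the post and swung it round with the tool turning along with it. Push force stayed at about 4–9 N until about 1.21 rad by my measurement (nominal stop 1.2). It then rose to 22 N over the last few millimetres and held steady for the half second before hand-in.
- **Bystanders:** The nut and vial look unmoved in the last crop. I didn't look again at the rest of the bench, but the planned path kept clear of it. The red look-alikes were not touched.
- **Checks that disagreed:** My first lift stopped early because the guard tripped when the gripper's closing load relaxed, so I simply continued. The 0.01 rad difference at the stop is within camera calibration error. The gripper also reads about 2 mm low on known widths.

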